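# Find the sound spring clamp and hold it half open

### The arm

A 6-joint arm with a two-finger parallel gripper is mounted at the origin on the work surface. World frame = base frame: x ahead of the robot, y to its left, z up, the work surface at z = 0. Lengths are in m, angles in rad, forces in N, time in s.
With the tool pointing down it reaches from about 0.35 to 0.775 m from the base axis. Payload 7.3 kg.
Tool frame: the origin (TCP) lies midway between the tips of the shut fingers; the grasp point (between the pads) lies 19 mm behind it (robot.grasp_offset is the z of the grasp point in the tool frame, in m); z points along the fingers, y is the direction in which the jaws open and shut (so a half turn about z gives the same grasp; the last joint's range is limited). The gripper opens to 92 mm and grips with 3 to 60 N. Pads are 19 mm wide; open, the fingers measure 130 mm over their backs; the gripper's body (75 mm by 190 mm) begins 47 mm behind the grasp point.
Start: joints at [1.057, 0.342, 1.524, -0, 1.275, -0.146], TCP at [0.189, 0.49, 0.227] pointing down, gripper open.
Joint ranges: [-2.53, 2.53], [-0.77, 2.02], [0.04, 2.7], [-1, 4.14], [0.28, 2.66], [-3.11, 3.11]. Speed limits (rad/s): [2.57, 2.57, 3.14, 3.14, 3.14, 3.14].

### API

Orientations are given as [roll, pitch, yaw] about the fixed x, y, z axes, in that order (R = Rz(yaw) Ry(pitch) Rx(roll)).
In Python, from cell import observe, imaging, workorder, robot gives the robot as it stands. The module is installed in compiled form; this text tells all that it offers.
- The arm moves only by the tool send_rows, never from a script. Its argument "series" is a list of rows, each a list of 7 numbers: the shift along the tool's x, y, z in m, then the turn, a rotation vector about the tool's x, y, z in rad, then the closure, from 0 (fully open) to 1 (shut). A call has 1 to 5 rows; each row shifts and turns the commanded pose from where the row before left it, along the tool's axes as they then stand; what a row does not reach is not made up. A row lasts 1/12 s, in which the tool goes at most 41.7 mm and 7.16 degrees, less where a joint would pass 70% of its speed; a pose out of reach is approached as far as the arm can. A call is refused whole if a number of a shift passes 0.0417 or a number of a turn 0.125, either way. A call with a gripper value outside its range is refused whole. The fingers move at their own pace and stop on an object; "newtons" is the grip in N (left out, the last holds). Time passes only in rows, so rows that do not move let the fingers close. It gives the time, the measured TCP pose, the force and the opening at its end, in the units of the state.
- observe(): the state, without advancing time (a new reading comes with each control period).
- imaging.read_camera(name): name is "side" or "top"; returns a dict with "color" (480x640x3 uint8, red, green, blue), "range_z" (480x640 float32, m along the optical axis (not along the pixel's ray), 0 where there is no reading), "vfov" (degrees; the focal length in pixels is half the picture's height over the tangent of half this angle, whatever the lens; pixels are square), "cx", "cy" (the principal point, pixels), "T" (4x4, takes a point from camera to world coordinates). Camera axes: x right, y down, z forward; pixel columns grow to the right and rows downward; lengths in m; the calibration is good to about 2 mm. A picture is of the moment at which its call begins.
- workorder.hand_in(): hands the job in, once; it reports no verdict.
The state is a dict: "time": time; "qpos": joint angles; "qvel": joint speeds; "joint_efforts": joint torques, N m; "tool_pos": TCP position; "tool_rot": TCP orientation; "contact_force": force on the tool from outside, world axes, zero at the start; "torque": the same for the moment, N m; "opening": finger opening in m.
Only numpy, scipy, OpenCV 4.12 (cv2) and the standard library are available. Lean on these libraries where they do the work, as an engineer would, in place of code of your own. Each camera call takes 0.05 s, during which the arm holds its last target.

### The job

Three look-alike spring clamps for tissue cassettes are screwed to the bench; two have worn springs and one still has a strong spring, so press their paddles to feel which one is clearly the stiffest. Then press that clamp's paddle half way down, so that the paddle lies level, pushing with the fingers on its rubber pad, keep it there for five seconds and finish while still holding it, for me to slip a cassette in; the other two clamps must be let go, and everything else on the bench left where it stands.

Things in the scene. Friction and masses are not known exactly. Their poses are not given: they have to be found in the camera images.
- clamp_a: one of three look-alike spring clamps screwed to the bench: white base 150 x 110 mm, two white cheeks and a white cover (top 96 mm up) round the hinge. Origin on the bench under the hinge; the hinge line runs along its y axis, 70 mm up. The paddle is on its -x side, roughly towards the robot; the steel jaw on +x. Which clamp stands where is drawn anew each time
- clamp_a_pad (a point): aluminium press paddle of clamp_a, 90 mm wide, 8 thick, 53 free before the cover. The point: on its top face, centre of the grey rubber pad (36 x 78 mm), 75 mm from the hinge line (its axes are not needed). At rest the paddle slopes up from the hinge by 0.2 rad, point 89 mm above the bench; level (half way) 74 mm; fully down 59 mm. Nearer the hinge the spring feels stiffer
- clamp_a_lever (a joint): press of the paddle of clamp_a, rad: 0 at rest (jaw shut), 0.2 half way (paddle level, jaw 10 mm open), 0.4 down at the stop. A spring returns it to 0. Two of the three springs are worn: on the rubber pad 1.6 N starts, 3.2 N holds half way, 4.8 N bottoms. The third is sound: 6 N starts, 12 N holds half way, 18 N bottoms. Only pressing tells which
- clamp_b: one of three look-alike spring clamps screwed to the bench: white base 150 x 110 mm, two white cheeks and a white cover (top 96 mm up) round the hinge. Origin on the bench under the hinge; the hinge line runs along its y axis, 70 mm up. The paddle is on its -x side, roughly towards the robot; the steel jaw on +x. Which clamp stands where is drawn anew each time
- clamp_b_pad (a point): aluminium press paddle of clamp_b, 90 mm wide, 8 thick, 53 free before the cover. The point: on its top face, centre of the grey rubber pad (36 x 78 mm), 75 mm from the hinge line (its axes are not needed). At rest the paddle slopes up from the hinge by 0.2 rad, point 89 mm above the bench; level (half way) 74 mm; fully down 59 mm. Nearer the hinge the spring feels stiffer
- clamp_b_lever (a joint): press of the paddle of clamp_b, rad: 0 at rest (jaw shut), 0.2 half way (paddle level, jaw 10 mm open), 0.4 down at the stop. A spring returns it to 0. Two of the three springs are worn: on the rubber pad 1.6 N starts, 3.2 N holds half way, 4.8 N bottoms. The third is sound: 6 N starts, 12 N holds half way, 18 N bottoms. Only pressing tells which
- clamp_c: one of three look-alike spring clamps screwed to the bench: white base 150 x 110 mm, two white cheeks and a white cover (top 96 mm up) round the hinge. Origin on the bench under the hinge; the hinge line runs along its y axis, 70 mm up. The paddle is on its -x side, roughly towards the robot; the steel jaw on +x. Which clamp stands where is drawn anew each time
- clamp_c_pad (a point): aluminium press paddle of clamp_c, 90 mm wide, 8 thick, 53 free before the cover. The point: on its top face, centre of the grey rubber pad (36 x 78 mm), 75 mm from the hinge line (its axes are not needed). At rest the paddle slopes up from the hinge by 0.2 rad, point 89 mm above the bench; level (half way) 74 mm; fully down 59 mm. Nearer the hinge the spring feels stiffer
- clamp_c_lever (a joint): press of the paddle of clamp_c, rad: 0 at rest (jaw shut), 0.2 half way (paddle level, jaw 10 mm open), 0.4 down at the stop. A spring returns it to 0. Two of the three springs are worn: on the rubber pad 1.6 N starts, 3.2 N holds half way, 4.8 N bottoms. The third is sound: 6 N starts, 12 N holds half way, 18 N bottoms. Only pressing tells which
- jar_left: bystander, leave it alone: small clear jar with white cap, 30 mm across, 55 mm high, between the clamps on the robot's left; origin at the centre of its underside
- jar_right: bystander, leave it alone: the same jar between the clamps on the robot's right; origin at the centre of its underside
- cassette: bystander, leave it alone: white plastic tissue cassette with a wax block, 40 x 28 x 13 mm, lying before the clamps; origin at the centre of its underside
- slide_box: bystander, leave it alone: flat white slide box, 85 x 100 x 32 mm, before the clamps on the right; origin at the centre of its underside
- tweezers: bystander, leave it alone: steel tweezers, 116 mm long, 6 mm high, lying before the clamps on the left; origin at the centre of its underside
- reagent: bystander, leave it alone: amber bottle with blue cap, 74 mm across, 130 mm high, beside the clamps on the right; origin at the centre of its underside
- bowl: bystander, leave it alone: green plastic bowl, 200 mm across, 75 mm high, to the left of the clamps; origin at the centre of its underside
Mind the look-alikes: they are no part of the job. What is shaped like the clamp_c but green is not meant.

How it is judged:
On the way:
1. the sound clamp is kept half open for five seconds (4.5 counts) with the other two let go (((value of joint clamp_a_lever between 0.13 and 0.27 rad and contact force between the fingers and clamp_a_lever above 6.5 N and value of joint each of clamp_b_lever, clamp_c_lever below 0.04 rad) or (value of joint clamp_b_lever between 0.13 and 0.27 rad and contact force between the fingers and clamp_b_lever above 6.5 N and value of joint each of clamp_a_lever, clamp_c_lever below 0.04 rad) or (value of joint clamp_c_lever between 0.13 and 0.27 rad and contact force between the fingers and clamp_c_lever above 6.5 N and value of joint each of clamp_a_lever, clamp_b_lever below 0.04 rad))), for 4.5 s.
At the end, for the whole second after the job is handed in: The fingers hold one paddle about half way down (joint 0.13 to 0.27 rad; 0.2 is level) and it pushes back with more than 6.5 N, as only the sound spring does there; the other two paddles are back up (below 0.04 rad) (((value of joint clamp_a_lever between 0.13 and 0.27 rad and contact force between the fingers and clamp_a_lever above 6.5 N and value of joint each of clamp_b_lever, clamp_c_lever below 0.04 rad) or (value of joint clamp_b_lever between 0.13 and 0.27 rad and contact force between the fingers and clamp_b_lever above 6.5 N and value of joint each of clamp_a_lever, clamp_c_lever below 0.04 rad) or (value of joint clamp_c_lever between 0.13 and 0.27 rad and contact force between the fingers and clamp_c_lever above 6.5 N and value of joint each of clamp_a_lever, clamp_b_lever below 0.04 rad))); the arm keeps its last pose, push and grip.
It fails at once if a bystander (jar, cassette, slide box, tweezers, bottle or bowl) is pushed more than 30 mm from its place (distance of any of jar_left, jar_right, cassette, slide_box, tweezers, reagent, bowl from where it was at the start of the episode above 0.03 m).
It also fails if it takes over 51 s, if anything falls off the work surface, if the arm or the gripper's body presses on something with over 40 N, if the wrist force passes 120 N, or if a joint passes its speed limit or range.

## Working session

There is one attempt and no reset: what is moved stays moved. The work goes in short steps, Python scripts to look and compute and a tool call to move; the robot and the scene stay as the last step left them, time stands still between calls to the robot, and variables do not carry over. Pictures are saved under pics/ and viewed, and the job is handed in when it is done.

Besides the shell and the picture viewer there is one more tool, called after "Request:" as a command line: name --pt "numbers of a row" for each row, then --argument value for the rest. send_rows: Moves the arm, as the interface text tells. Its arguments: {"type":"object","properties":{"series":{"type":"array","items":{"type":"array","items":{"type":"number"}}},"newtons":{"type":"number"}},"required":["series"]}

```bash
mkdir -p pics; python3 - <<'E'
from cell import observe, imaging, robot
import cv2,numpy as np
print(observe()); print(robot, [a for a in dir(robot) if a[0]!='_'])
for n in("side","top"):
    d=imaging.read_camera(n); cv2.imwrite(f"pics/{n}0.png",d["color"][:,:,::-1]); np.savez(f"{n}0.npz",**d)
    print(n,d["vfov"],d["cx"],d["cy"],np.round(d["T"],3).tolist())
E
```

```text
{'time': 0.0, 'qpos': array([ 1.05700887e+00,  3.42747275e-01,  1.52504322e+00,  1.77094650e-06,
        1.27540986e+00, -1.46015370e-01]), 'qvel': array([-5.20931413e-05, -3.48988913e-04,  8.11391020e-04, -8.35155179e-04,
        1.21664678e-03, -1.16719405e-03]), 'joint_efforts': array([-1.88103637e-03, -4.31244206e+01, -2.44224072e+01,  7.14351330e-02,
        5.60650940e-02, -1.35426849e-04]), 'tool_pos': array([0.18853314, 0.48952636, 0.22602309]), 'tool_rot': array([-3.14000230e+00, -2.35591943e-04,  2.77381986e+00]), 'contact_force': array([-0.59062729, -0.01615702,  0.661825  ]), 'torque': array([ 0.00823459,  0.06606539, -0.05860929]), 'opening': 0.09151981552422093}
<Robot object at 0x7f96439f7a10> ['IKError', 'grasp_offset']
side 54.77616948598796 316.26177043465526 239.0703490812955 [[0.861, -0.332, 0.386, 0.02], [-0.509, -0.56, 0.654, -0.683], [-0.001, -0.759, -0.651, 0.814], [0.0, 0.0, 0.0, 1.0]]
top 45.721550267225986 316.09192746139917 242.83046341898637 [[0.014, -0.995, 0.103, 0.3], [-1.0, -0.013, 0.005, 0.05], [-0.003, -0.103, -0.995, 1.409], [0.0, 0.0, 0.0, 1.0]]
```

View pics/top0.png

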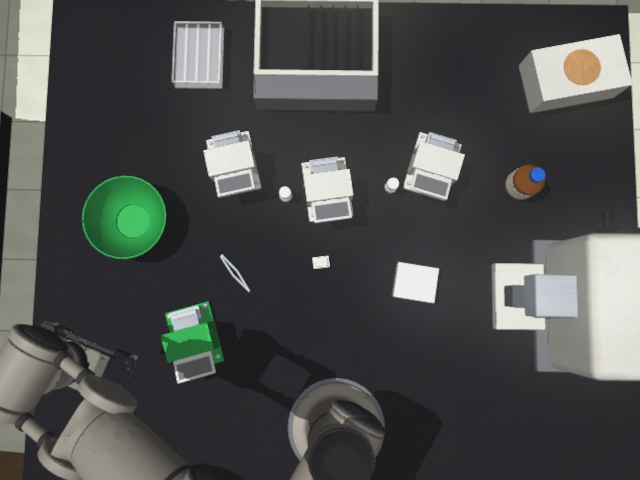

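View pics/side0.png

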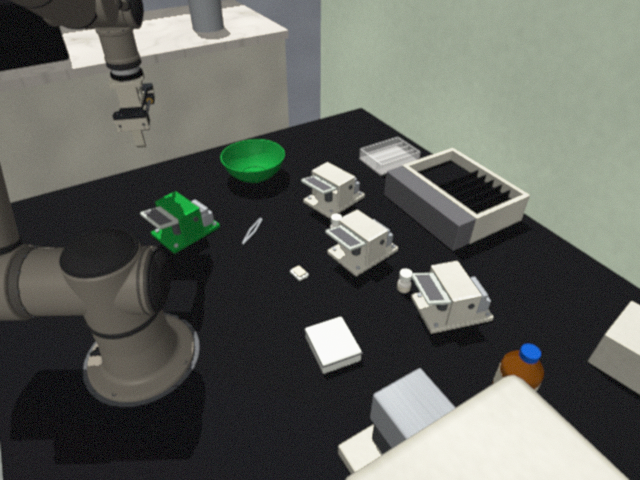

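The top view shows three white clamps with grey pads near (236,183), (333,210) and (432,185). The green look-alike is at (190,345) and the jars are at (285,193) and (392,185). Next I locate the pads.

```bash
cat > h.py <<'E'
import numpy as np
def ray(d,u,v,z):
    f=240/np.tan(np.radians(float(d["vfov"]))/2); T=d["T"]
    r=T[:3,:3]@np.array([(u-d["cx"])/f,(v-d["cy"])/f,1]); o=T[:3,3]
    return o+r*(z-o[2])/r[2]
def proj(d,p):
    f=240/np.tan(np.radians(float(d["vfov"]))/2); T=d["T"]
    q=T[:3,:3].T@(np.array(p)-T[:3,3]); return q[:2]/q[2]*f+[d["cx"],d["cy"]]
E
python3 - <<'E'
from h import *
import cv2
d=dict(np.load("top0.npz")); g=cv2.cvtColor(d["color"],cv2.COLOR_RGB2GRAY)
for u,v in((236,183),(333,210),(432,185)):
    print(g[v,u-2:u+3])
    m=((g>60)&(g<140)).astype(np.uint8)
    m=cv2.morphologyEx(m,cv2.MORPH_OPEN,np.ones((3,3)))
    n,l,s,c=cv2.connectedComponentsWithStats(m,connectivity=4); k=l[v,u]
    print(s[k],c[k])
    cn=cv2.findContours((l==k).astype(np.uint8),0,1)[0][0]
    r=cv2.minAreaRect(cn); b=cv2.boxPoints(r)
    P=np.array([ray(d,*p,0.089) for p in b]); e=[P[1]-P[0],P[2]-P[1]]
    e=max(e,key=np.linalg.norm); y=np.arctan2(e[1],e[0])
    print("pad",ray(d,*c[k],.089),ray(d,*r[0],.089),"hinge yaw deg",np.degrees(y),[np.linalg.norm(x) for x in (P[1]-P[0],P[2]-P[1])])
for n,(u,v),z in(("jl",(285,190),.055),("jr",(392,183),.055),("cas",(321,262),.013),("box",(416,283),.032)): print(n,ray(d,u,v,z))
big=cv2.resize(d["color"][110:240,190:480],None,fx=2.7,fy=2.7,interpolation=2); cv2.imwrite("pics/z.png",big[:,:,::-1])
E
```

```text
[128 128 129 127 128]
[219 174  32  19 391] [234.16112532 182.99488491]
pad [0.57662675 0.25152862 0.089     ] [0.57663942 0.25178427 0.089     ] hinge yaw deg -76.48786720821475 [np.float64(0.07384392557119372), np.float64(0.029732245697970044)]
[127 128 128 129 126]
[316 203  32  16 406] [331.29064039 210.39408867]
pad [0.51425729 0.02183035 0.089     ] [0.51431115 0.02186068 0.089     ] hinge yaw deg -81.39881642853166 [np.float64(0.07404001474358103), np.float64(0.030540922787676457)]
[126 126 126 125 126]
[415 175  32  20 402] [430.60199005 184.74378109]
pad [ 0.57836604 -0.21129099  0.089     ] [ 0.57820614 -0.21153549  0.089     ] hinge yaw deg -106.35148520143771 [np.float64(0.030405535511158942), np.float64(0.07525755432035246)]
jl [0.56813173 0.13340828 0.055     ]
jr [ 0.58862275 -0.12484815  0.055     ]
cas [0.39804843 0.04410252 0.013     ]
box [ 0.349006   -0.18562532  0.032     ]
```

View pics/z.png

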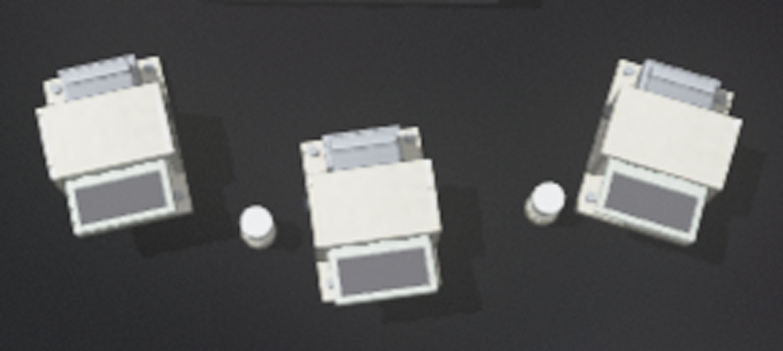

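Request:
send_rows --pt "0 0 0 0 0 -0.12 1" --pt "0 0 0 0 0 -0.12 1" --pt "0 0 0 0 0 -0.12 1" --pt "0 0 0 0 0 -0.12 1" --pt "0 0 0 0 0 -0.12 1" --newtons 20

```text
time: 0.52
tool_pos: [0.1886, 0.4897, 0.2263]
tool_rot: [-3.141, -0.001, -2.903]
contact_force: [-0.6, -0.2, -0.4]
opening: 0.0631
```

```bash
cat > go.py <<'E'
import sys
from cell import observe
from h import *
from scipy.spatial.transform import Rotation as R
P={"L":(.5766,.2516,13.5),"M":(.5143,.0218,8.6),"R":(.5783,-.2114,-16.35)}
k=sys.argv[1]; z=float(sys.argv[2]); x,y,a=P[k]
s=observe(); Rt=R.from_euler("xyz",s["tool_rot"])
G=R.from_euler("xyz",[np.pi,0,np.radians(a+180)])
if len(sys.argv)>3:
    off=float(sys.argv[3]); x+=off*np.cos(np.radians(a)); y+=off*np.sin(np.radians(a))
d=np.array([x,y,z])-s["tool_pos"]
print("t",s["time"],"pos",s["tool_pos"].round(4),"shift",Rt.inv().apply(d).round(4),"turn",(Rt.inv()*G).as_rotvec().round(3),"F",s["contact_force"].round(2),"open",s["opening"])
E
python3 go.py L .13
```

```text
t 0.5167 pos [0.1886 0.4897 0.2263] shift [-0.3209 -0.3228  0.0963] turn [-0.001 -0.001  0.003] F [-0.61 -0.21 -0.38] open 0.06308885825946281
```

Request:
send_rows --pt "-0.028 -0.028 0 0 0 0 1" --pt "-0.028 -0.028 0 0 0 0 1" --pt "-0.028 -0.028 0 0 0 0 1" --pt "-0.028 -0.028 0 0 0 0 1" --pt "-0.028 -0.028 0 0 0 0 1"

```text
time: 0.93
tool_pos: [0.3583, 0.3846, 0.2265]
tool_rot: [-3.141, -0.001, -2.909]
contact_force: [0.3, 1.8, -0.3]
opening: 0.0298
```

Request:
send_rows --pt "-0.028 -0.028 0 0 0 0 1" --pt "-0.028 -0.028 0 0 0 0 1" --pt "-0.028 -0.028 0 0 0 0 1" --pt "-0.028 -0.028 0 0 0 0 1" --pt "0 0 0 0 0 0 1"

```text
time: 1.35
tool_pos: [0.4972, 0.2984, 0.2258]
tool_rot: [-3.139, 0.001, -2.915]
contact_force: [-1.0, -1.0, -0.3]
opening: 0.0009
```

```bash
python3 go.py L .13
```

```text
t 1.35 pos [0.4972 0.2984 0.2258] shift [-0.0667 -0.0632  0.096 ] turn [-0.002  0.001 -0.009] F [-0.99 -0.97 -0.31] open 0.0008635745938847425
```

Request:
send_rows --pt "-0.022 -0.021 0.01 0 0 0 1" --pt "-0.022 -0.021 0.02 0 0 0 1" --pt "-0.022 -0.021 0.02 0 0 -0.009 1" --pt "0 0 0.03 0 0 0 1" --pt "0 0 0.016 0 0 0 1"

```text
time: 1.77
tool_pos: [0.5704, 0.2548, 0.1268]
tool_rot: [-3.141, -0.004, -2.903]
contact_force: [0.1, -0.3, 0.0]
opening: 0.0001
```

Request:
send_rows --pt "0 0 0 0 0 0 1" --pt "0 0 0 0 0 0 1"

```text
time: 1.93
tool_pos: [0.5701, 0.2565, 0.1299]
tool_rot: [-3.142, -0.003, -2.9]
contact_force: [0.6, -0.4, 0.4]
opening: 0.0005
```

```bash
python3 go.py L .094
```

```text
t 1.9333 pos [0.5701 0.2565 0.1299] shift [-0.0053 -0.0063  0.0359] turn [-0.    -0.003  0.006] F [ 0.62 -0.36  0.4 ] open 0.000525421183545265
```

Request:
send_rows --pt "-0.005 -0.006 0.02 0 0 0 1" --pt "0 0 0.016 0 0 0 1" --pt "0 0 0.009 0 0 0 1" --pt "0 0 0.006 0 0 0 1" --pt "0 0 0 0 0 0 1"

```text
time: 2.35
tool_pos: [0.5769, 0.2523, 0.08]
tool_rot: [3.141, 0.0, -2.9]
contact_force: [-1.2, -0.4, 1.9]
opening: 0.0003
```

Request:
send_rows --pt "0 0 0 0 0 0 1" --pt "0 0 0 0 0 0 1" --pt "0 0 0 0 0 0 1"

```text
time: 2.6
tool_pos: [0.5774, 0.2524, 0.081]
tool_rot: [3.141, 0.002, -2.9]
contact_force: [-1.2, 0.1, 2.3]
opening: 0.0004
```

```bash
python3 go.py L .074
```

```text
t 2.6 pos [0.5774 0.2524 0.081 ] shift [ 0.0009 -0.0006  0.007 ] turn [0.    0.002 0.006] F [-1.2   0.07  2.32] open 0.00038093513349857493
```

Left reads 2.3 N at 8 mm of press, so it is worn. Now the middle one.

Request:
send_rows --pt "0 0 -0.03 0 0 0 1" --pt "0 0 -0.04 0 0 0 1" --pt "0 0 0 0 0 0.04 1" --pt "0 0 0 0 0 0.045 1" --pt "0 0 0 0 0 0 1"

```text
time: 3.02
tool_pos: [0.5776, 0.2521, 0.151]
tool_rot: [3.141, 0.003, -2.987]
contact_force: [-0.2, -0.4, -0.6]
opening: 0.0008
```

```bash
python3 go.py M .12
```

```text
t 3.0167 pos [0.5776 0.2521 0.151 ] shift [ 0.0981 -0.2178  0.0307] turn [0.    0.003 0.005] F [-0.22 -0.4  -0.59] open 0.0007995492081385163
```

Request:
send_rows --pt "0.016 -0.036 0 0 0 0 1" --pt "0.016 -0.036 0 0 0 0 1" --pt "0.016 -0.036 0 0 0 0 1" --pt "0.016 -0.036 0 0 0 0 1" --pt "0.016 -0.036 0 0 0 0 1"

```text
time: 3.43
tool_pos: [0.5252, 0.0602, 0.1496]
tool_rot: [-3.142, 0.0, -2.983]
contact_force: [0.5, -0.2, 0.1]
opening: 0.0004
```

Request:
send_rows --pt "0.016 -0.036 0 0 0 0 1" --pt "0 0 0.03 0 0 0 1" --pt "0 0 0 0 0 0 1" --pt "0 0 0 0 0 0 1"

```text
time: 3.77
tool_pos: [0.5148, 0.0236, 0.1189]
tool_rot: [3.14, -0.003, -2.986]
contact_force: [0.4, -0.1, 0.0]
opening: 0.0009
```

```bash
python3 go.py M .08
```

```text
t 3.7667 pos [0.5148 0.0236 0.1189] shift [ 0.0007 -0.0017  0.0389] turn [ 0.001 -0.003  0.006] F [ 0.42 -0.11  0.04] open 0.0008987217675234561
```

Request:
send_rows --pt "0 -0.002 0.024 0 0 0 1" --pt "0 0 0.009 0 0 0 1" --pt "0 0 0.006 0 0 0 1" --pt "0 0 0 0 0 0 1" --pt "0 0 0 0 0 0 1"

```text
time: 4.18
tool_pos: [0.5162, 0.0224, 0.0812]
tool_rot: [3.141, -0.0, -2.984]
contact_force: [-1.6, 0.4, 2.0]
opening: -0.0
```

Request:
send_rows --pt "0 0 0 0 0 0 1" --pt "0 0 0 0 0 0 1"

```text
time: 4.35
tool_pos: [0.5166, 0.0221, 0.0816]
tool_rot: [-3.142, 0.002, -2.985]
contact_force: [0.4, 1.0, 2.2]
opening: 0.0005
```

```bash
python3 go.py M .074
```

```text
t 4.35 pos [0.5166 0.0221 0.0816] shift [0.0023 0.0001 0.0076] turn [0.    0.002 0.007] F [0.4  1.02 2.22] open 0.0004980783783725899
```

The middle one is worn too (2.2 N). Next I go to the right one.

Request:
send_rows --pt "0 0 -0.03 0 0 0 1" --pt "0 0 -0.04 0 0 0.11 1" --pt "0 0 0 0 0 0.11 1" --pt "0 0 0 0 0 0.11 1" --pt "0 0 0 0 0 0.11 1"

```text
time: 4.77
tool_pos: [0.5167, 0.0216, 0.1521]
tool_rot: [3.141, 0.003, 2.852]
contact_force: [-0.7, 0.8, 0.4]
opening: 0.0005
```

```bash
python3 go.py R .12
```

```text
t 4.7667 pos [0.5167 0.0216 0.1521] shift [-0.1254 -0.2058  0.0323] turn [ 0.     0.003 -0.004] F [-0.74  0.76  0.42] open 0.0004530804972622364
```

Request:
send_rows --pt "-0.021 -0.034 0 0 0 0 1" --pt "-0.021 -0.034 0 0 0 0 1" --pt "-0.021 -0.034 0 0 0 0 1" --pt "-0.021 -0.034 0 0 0 0 1" --pt "-0.021 -0.034 0 0 0 0 1"

```text
time: 5.18
tool_pos: [0.5697, -0.1729, 0.1513]
tool_rot: [-3.141, 0.001, 2.858]
contact_force: [0.8, 1.0, -0.1]
opening: 0.0006
```

Request:
send_rows --pt "-0.021 -0.034 0 0 0 0 1" --pt "0 0 0.03 0 0 0 1" --pt "0 0 0 0 0 0 1" --pt "0 0 0 0 0 0 1"

```text
time: 5.52
tool_pos: [0.5787, -0.209, 0.1195]
tool_rot: [3.141, -0.004, 2.857]
contact_force: [-0.6, 0.2, -0.1]
opening: 0.0005
```

```bash
python3 go.py R .08
```

```text
t 5.5167 pos [ 0.5787 -0.209   0.1195] shift [-0.0004 -0.0024  0.0394] turn [ 0.001 -0.004  0.001] F [-0.56  0.15 -0.14] open 0.0004939347279982881
```

Request:
send_rows --pt "0 -0.002 0.024 0 0 0 1" --pt "0 0 0.009 0 0 0 1" --pt "0 0 0.006 0 0 0 1" --pt "0 0 0 0 0 0 1" --pt "0 0 0 0 0 0 1"

```text
time: 5.93
tool_pos: [0.5789, -0.2103, 0.0833]
tool_rot: [-3.141, -0.001, 2.859]
contact_force: [-6.0, 1.4, 8.3]
opening: 0.0004
```

Request:
send_rows --pt "0 0 0 0 0 0 1" --pt "0 0 0 0 0 0 1"

```text
time: 6.1
tool_pos: [0.579, -0.2104, 0.0839]
tool_rot: [-3.141, -0.001, 2.859]
contact_force: [-5.6, 1.4, 7.8]
opening: 0.0001
```

```bash
python3 go.py R .074
```

```text
t 6.1 pos [ 0.579  -0.2104  0.0839] shift [ 0.0004 -0.0012  0.0099] turn [-0.    -0.001  0.003] F [-5.6   1.39  7.76] open 0.00014795457948741243
```

The right clamp reads 7.8 N vertical (9.6 N total) at about 5 mm, so it is the sound one. I press it on to level.

Request:
send_rows --pt "0 0 0.004 0 0 0 1" --pt "0 0 0.004 0 0 0 1" --pt "0 0 0.003 0 0 0 1" --pt "0 0 0 0 0 0 1" --pt "0 0 0 0 0 0 1"

```text
time: 6.52
tool_pos: [0.5788, -0.2103, 0.0734]
tool_rot: [-3.141, -0.001, 2.859]
contact_force: [-7.9, 1.8, 13.4]
opening: 0.0006
```

Request:
send_rows --pt "0 0 0 0 0 0 1" --pt "0 0 0 0 0 0 1"

```text
time: 6.68
tool_pos: [0.5788, -0.2103, 0.0736]
tool_rot: [-3.141, -0.001, 2.859]
contact_force: [-8.1, 1.4, 13.0]
opening: 0.0003
```

```bash
python3 go.py R .074
```

```text
t 6.6833 pos [ 0.5788 -0.2103  0.0736] shift [ 0.0002 -0.0012 -0.0004] turn [-0.    -0.001  0.003] F [-8.07  1.41 12.96] open 0.00031546484463829073
```

```bash
python3 - <<'E'
from cell import imaging
import cv2,numpy as np
a=imaging.read_camera("side")["color"][:,:,::-1]; b=imaging.read_camera("top")["color"][:,:,::-1]
a=cv2.resize(a[150:350,280:510],(400,348)); b=cv2.resize(b[100:300,190:480],(400,276))
cv2.imwrite("pics/hold.png",np.hstack([a,np.vstack([b,np.zeros((72,400,3),np.uint8)])]))
E
```

```text
(no output)
```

View pics/hold.png

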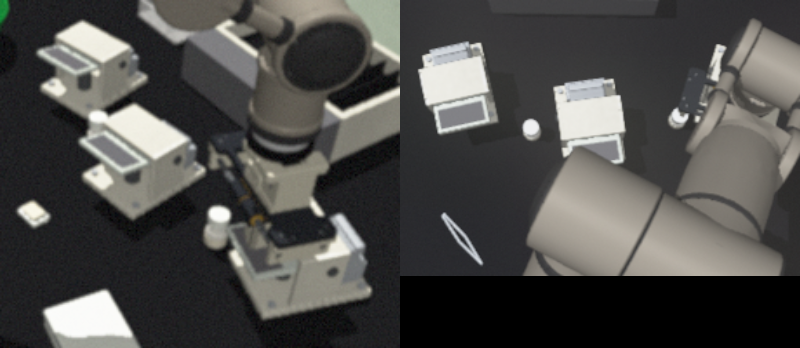

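The side crop shows the fingers on the right clamp's pad at (258,245) with the paddle level. The other two paddles are up and the jars stand in place. I hold here.

Request:
send_rows --pt "0 0 0 0 0 0 1" --pt "0 0 0 0 0 0 1" --pt "0 0 0 0 0 0 1" --pt "0 0 0 0 0 0 1" --pt "0 0 0 0 0 0 1"

```text
time: 7.2
tool_pos: [0.5788, -0.2103, 0.0736]
tool_rot: [-3.141, -0.001, 2.859]
contact_force: [-7.3, 1.5, 13.4]
opening: 0.0007
```

Request:
send_rows --pt "0 0 0 0 0 0 1" --pt "0 0 0 0 0 0 1" --pt "0 0 0 0 0 0 1" --pt "0 0 0 0 0 0 1" --pt "0 0 0 0 0 0 1"

```text
time: 7.62
tool_pos: [0.5788, -0.2103, 0.0736]
tool_rot: [-3.141, -0.001, 2.859]
contact_force: [-7.8, 1.8, 13.0]
opening: 0.0002
```

Request:
send_rows --pt "0 0 0 0 0 0 1" --pt "0 0 0 0 0 0 1" --pt "0 0 0 0 0 0 1" --pt "0 0 0 0 0 0 1" --pt "0 0 0 0 0 0 1"

```text
time: 8.03
tool_pos: [0.5788, -0.2103, 0.0736]
tool_rot: [-3.141, -0.001, 2.859]
contact_force: [-7.9, 1.4, 13.2]
opening: 0.0003
```

Request:
send_rows --pt "0 0 0 0 0 0 1" --pt "0 0 0 0 0 0 1" --pt "0 0 0 0 0 0 1" --pt "0 0 0 0 0 0 1" --pt "0 0 0 0 0 0 1"

```text
time: 8.45
tool_pos: [0.5788, -0.2103, 0.0736]
tool_rot: [-3.141, -0.001, 2.859]
contact_force: [-8.1, 1.1, 13.3]
opening: 0.0004
```

Request:
send_rows --pt "0 0 0 0 0 0 1" --pt "0 0 0 0 0 0 1" --pt "0 0 0 0 0 0 1" --pt "0 0 0 0 0 0 1" --pt "0 0 0 0 0 0 1"

```text
time: 8.87
tool_pos: [0.5788, -0.2103, 0.0736]
tool_rot: [-3.141, -0.001, 2.859]
contact_force: [-7.4, 1.8, 13.4]
opening: 0.0002
```

Request:
send_rows --pt "0 0 0 0 0 0 1" --pt "0 0 0 0 0 0 1" --pt "0 0 0 0 0 0 1" --pt "0 0 0 0 0 0 1" --pt "0 0 0 0 0 0 1"

```text
time: 9.28
tool_pos: [0.5788, -0.2103, 0.0736]
tool_rot: [-3.141, -0.001, 2.859]
contact_force: [-8.5, 1.7, 12.6]
opening: 0.0005
```

Request:
send_rows --pt "0 0 0 0 0 0 1" --pt "0 0 0 0 0 0 1" --pt "0 0 0 0 0 0 1" --pt "0 0 0 0 0 0 1" --pt "0 0 0 0 0 0 1"

```text
time: 9.7
tool_pos: [0.5788, -0.2103, 0.0736]
tool_rot: [-3.141, -0.001, 2.859]
contact_force: [-8.3, 2.8, 12.5]
opening: 0.0006
```

Request:
send_rows --pt "0 0 0 0 0 0 1" --pt "0 0 0 0 0 0 1" --pt "0 0 0 0 0 0 1" --pt "0 0 0 0 0 0 1" --pt "0 0 0 0 0 0 1"

```text
time: 10.12
tool_pos: [0.5788, -0.2103, 0.0736]
tool_rot: [-3.141, -0.001, 2.859]
contact_force: [-7.5, 2.4, 12.5]
opening: 0.0003
```

Request:
send_rows --pt "0 0 0 0 0 0 1" --pt "0 0 0 0 0 0 1" --pt "0 0 0 0 0 0 1" --pt "0 0 0 0 0 0 1" --pt "0 0 0 0 0 0 1"

```text
time: 10.53
tool_pos: [0.5788, -0.2103, 0.0736]
tool_rot: [-3.141, -0.001, 2.859]
contact_force: [-7.5, 1.7, 13.4]
opening: 0.0006
```

Request:
send_rows --pt "0 0 0 0 0 0 1" --pt "0 0 0 0 0 0 1" --pt "0 0 0 0 0 0 1" --pt "0 0 0 0 0 0 1" --pt "0 0 0 0 0 0 1"

```text
time: 10.95
tool_pos: [0.5788, -0.2103, 0.0736]
tool_rot: [-3.141, -0.001, 2.859]
contact_force: [-7.5, 1.7, 12.8]
opening: 0.0002
```

Request:
send_rows --pt "0 0 0 0 0 0 1" --pt "0 0 0 0 0 0 1" --pt "0 0 0 0 0 0 1" --pt "0 0 0 0 0 0 1" --pt "0 0 0 0 0 0 1"

```text
time: 11.37
tool_pos: [0.5788, -0.2103, 0.0736]
tool_rot: [-3.141, -0.001, 2.859]
contact_force: [-7.7, 1.2, 13.4]
opening: 0.0003
```

Request:
send_rows --pt "0 0 0 0 0 0 1" --pt "0 0 0 0 0 0 1" --pt "0 0 0 0 0 0 1" --pt "0 0 0 0 0 0 1" --pt "0 0 0 0 0 0 1"

```text
time: 11.78
tool_pos: [0.5788, -0.2103, 0.0736]
tool_rot: [-3.141, -0.001, 2.859]
contact_force: [-8.8, 1.4, 13.9]
opening: 0.0002
```

Request:
send_rows --pt "0 0 0 0 0 0 1" --pt "0 0 0 0 0 0 1" --pt "0 0 0 0 0 0 1" --pt "0 0 0 0 0 0 1" --pt "0 0 0 0 0 0 1"

```text
time: 12.2
tool_pos: [0.5788, -0.2103, 0.0736]
tool_rot: [-3.141, -0.001, 2.859]
contact_force: [-8.2, 1.8, 13.6]
opening: 0.0007
```

Request:
send_rows --pt "0 0 0 0 0 0 1" --pt "0 0 0 0 0 0 1" --pt "0 0 0 0 0 0 1" --pt "0 0 0 0 0 0 1" --pt "0 0 0 0 0 0 1"

```text
time: 12.62
tool_pos: [0.5788, -0.2103, 0.0736]
tool_rot: [-3.141, -0.001, 2.859]
contact_force: [-7.8, 1.5, 13.5]
opening: 0.0004
```

```bash
python3 - <<'E'
from cell import workorder
print(workorder.hand_in())
E
```

```text
the job is handed in; nothing more can be done
None
```

The sound clamp is the one on the robot's right, and I handed the job in with the shut fingers still holding its paddle level.

- **Feeling the springs:** about 8 mm down, the left and middle clamps pushed back with only 2.3 N and 2.2 N, so both are worn. The right clamp gave 7.8 N vertically at about 5 mm.
- **Holding:** I pressed the right paddle on its rubber pad to a fingertip height of 73.6 mm, against 74 mm for level. I kept it there for about 6 s at a steady 13 N or so upward. There was also about 8 N of sideways force towards the robot. I took it for rubber friction and did not look into it further.
- **Last checks:** a picture taken at the start of the hold shows the other two paddles back up and the jars standing in place. I judged the released paddles by eye, not by measuring their angle. The slide box, bottle and bowl were partly or wholly out of those crops, so I did not check them again, but the arm was never brought near them at low height. None of the checks failed or disagreed.

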